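Set polariser and analyser for the photodiode experiment

TASK

Prepare the light-beam experiment on the tiled board by pushing the two filter levers round with a fingertip: set the polariser (the filter disc next to the lamp) to 0, its lever straight up at the top mark of the scale, and the analyser (the filter disc next to the detector) to 45 degrees, its lever at the long mark halfway round the scale. Push the levers only: leave both stands standing where they are, do not lift, shift or tip them, and leave the lamp, the detector and everything else on the bench alone.

Things in the scene. Friction and masses are not known exactly. Their poses are not given: they have to be found in the camera images.
- polariser (a joint): Setting of the polariser, the filter next to the lamp: angle (rad) of its lever from straight up. 0 = lever vertical, at the long top mark of its scale; positive = lever leans towards the stand's +y (clockwise for someone facing the scale). Turns from -0.26 to 1.75 against a steady friction of about 0.07 N m (about 1 N at the knob), stays where it is left, no spring and no detents.
- analyser (a joint): Setting of the analyser, the filter next to the detector: same kind of lever, sign, friction and range as the polariser. 0 = lever vertical; 0.785 = lever at the long mark halfway round the scale, 45 degrees.
- polariser_stand: Free-standing filter stand next to the lamp, 1.8 kg, not fixed to the bench. Round dark steel foot, 100 mm diameter, 30 mm high, and a 12 mm stem carrying the disc. Origin: centre of the foot's underside (the board's top, 4 mm above the bench); z up, +x = beam direction from lamp to detector and the way the scale faces. Leave it where it stands.
- analyser_stand: The other filter stand, next to the detector, about 140 mm further along the beam; identical in shape, weight and axes to the polariser stand. Leave it where it stands.
- polariser_knob (a point): Centre of the polariser lever's knob, 83 mm from the turning axis; moves with the lever. The lever is radial, its centre line 13 mm in front (+x) of the disc's centre: a steel rod 5 mm thick from a 62 mm aluminium ring, then a round black knob 12 mm thick with a domed end, 68 to 98 mm from the axis, outside the disc's rim. The ring reaches to 19 mm in front of the disc's centre.
- analyser_knob (a point): Centre of the analyser lever's knob; same lever, knob and position relative to its disc.
- lamp: Black finned cylindrical LED lamp, 55 mm diameter, 85 mm long, lying along the beam at 150 mm height on a 90 mm dark steel foot, about 125 mm behind the polariser (towards the robot), top 178 mm. Origin: centre of the foot's underside. Leave alone.
- detector: Grey photodiode receiver box 50 x 56 x 42 mm with a black snout, at 150 mm height on a 90 mm dark steel foot, about 115 mm beyond the analyser, top 174 mm. Origin: centre of the foot's underside. Leave alone.
- spool: Small solder-wire spool standing on end, 52 mm diameter, 40 mm high, on the board at the -y side of the stands. Origin: centre of its underside. Leave alone.
- cutters: Side cutters with blue handles lying on the board at the +y side of the stands, 125 mm long, 12 mm high. Origin: pivot, at board level. Leave alone.
- screwdriver: Screwdriver with yellow handle, 160 mm long, lying along the beam on the board at the -y side of the lamp and polariser. Leave alone.
- multimeter: Hand multimeter 150 x 75 x 42 mm lying on the bench right of the board. Leave alone.
- iron_stand: Black soldering-iron stand 170 x 75 mm with a yellow sponge and an iron resting in it slanting up to about 145 mm, left of the board. Leave alone.
- breadboard: White plug-in breadboard 165 x 55 x 15 mm lying on the bench left of the board. Leave alone.
- polariser_disc (a point): Centre of the polariser's fixed upright white disc (110 mm diameter, 10 mm thick), 150 mm above the stand's origin, axes as the stand's; the lever turns about x through this point. Black scale on the +x face and across the rim, from 0 (top) to 90 degrees (at the +y side): long marks at 0, 45 and 90, middle ones every 15, short ones every 5.
- analyser_disc (a point): Centre of the analyser's disc; same disc, scale and axes.
Things that resemble listed ones, but are neither listed nor needed, are in the scene too. What is shaped like the analyser_stand but orange or pink is not meant. Leave any pink look-alike of the polariser_stand alone.

How it is judged:
At the end, for the whole second after the job is handed in: The polariser reads 0 and the analyser 45 degrees, each within 3 degrees (0.055 rad) and at rest, and both stands still stand upright within 15 mm of where they stood at the start (value of joint polariser between -0.055 and 0.055 rad and value of joint analyser between 0.73 and 0.84 rad and velocity of joint polariser between -0.03 and 0.03 rad/s and velocity of joint analyser between -0.03 and 0.03 rad/s and distance of each of polariser_stand, analyser_stand from where it was at the start of the episode below 0.015 m and angle between each of polariser_stand, analyser_stand's own z axis and vertical below 0.03 rad); the robot touches nothing.
It fails at once if a filter stand was lifted, carried or shifted by more than 15 mm (distance of any of polariser_stand, analyser_stand from where it was at the start of the episode above 0.015 m).
It fails at once if a filter stand was tipped by more than about 6 degrees (angle between any of polariser_stand, analyser_stand's own z axis and vertical above 0.1 rad).
It fails at once if the lamp or the detector was moved by more than 15 mm or tipped (distance of any of lamp, detector from where it was at the start of the episode above 0.015 m or angle between any of lamp, detector's own z axis and vertical above 0.1 rad).
It fails at once if something else on the bench was moved by more than 20 mm (distance of any of spool, cutters, screwdriver, multimeter, iron_stand, breadboard from where it was at the start of the episode above 0.02 m).
It also fails if it takes over 64 s, if anything falls off the work surface, if the arm or the gripper's body presses on something with over 40 N, if the wrist force passes 120 N, or if a joint passes its speed limit or range.

ROBOT

A 6-joint arm with a two-finger parallel gripper is mounted at the origin on the work surface. World frame = base frame: x ahead of the robot, y to its left, z up, the work surface at z = 0. Lengths are in m, angles in rad, forces in N, time in s.
With the tool pointing down it reaches from about 0.4 to 0.825 m from the base axis. Payload 7 kg.
Tool frame: the origin (TCP) lies between the finger pads; the fingertips stand 11 mm ahead of it and the grasp point (between the pads) lies 8 mm behind it (arm.tips_ahead is the distance from the TCP to the fingertips, in m); z points along the fingers, x is the direction in which the jaws open and shut, and the axes are right-handed (so a half turn about z gives the same grasp; the last joint's range is limited). The gripper opens to 88 mm and grips with 3 to 60 N. Pads are 19 mm wide; open, the fingers measure 130 mm over their backs; the gripper's body (78 mm by 193 mm) begins 47 mm behind the grasp point.
Start: joints at [-0.945, 0.359, 0.012, 0, -1.224, -0.288], TCP at [0.224, -0.637, 0.238] pointing down, gripper open.
Joint ranges: [-3.07, 3.07], [-1.43, 2.12], [-1.02, 1.25], [-3.03, 1.67], [-3.05, -0], [-3.03, 3.03]. Speed limits (rad/s): [2.39, 2.39, 3.01, 3.14, 3.14, 3.14].

INTERFACE

Orientations are given as [roll, pitch, yaw] about the fixed x, y, z axes, in that order (R = Rz(yaw) Ry(pitch) Rx(roll)).
In Python, from station import arm, optics, finder gives the robot as it stands. The module is installed in compiled form; this text tells all that it offers.
- The arm moves only by the tool apply_moves, never from a script. Its argument "increments" is one flat list of numbers, 6 for each row, row after row: the shift along the world's x, y, z in m, then the turn, a rotation vector about the world's x, y, z in rad. In form: [tx, ty, tz, rx, ry, rz, tx, ty, tz, rx, ry, rz, ...]. A call has 1 to 20 rows; each row shifts and turns the pose as measured when the row begins; what a row does not reach is not made up. A row lasts 1/12 s, in which the tool goes at most 41.7 mm and 7.16 degrees, less where a joint would pass 70% of its speed; a pose out of reach is approached as far as the arm can. A call with a gripper value outside its range is refused whole. "hand" is the closure, from 0 (fully open) to 1 (shut), set as the call begins (left out, the last holds). The fingers move at their own pace and stop on an object; "force" is the grip in N (left out, the last holds). Time passes only in rows, so rows that do not move let the fingers close. It gives the time, the measured TCP pose, the force and the opening at its end, in the units of the state.
- arm.get_state(): the state, without advancing time (a new reading comes with each control period).
- optics.grab_frame(name): name is "side" or "top" or "wrist"; returns the picture (384x512x3 uint8, red, green, blue); there is no depth.
- optics.camera_model(name): a dict with "fx", "fy", "cx", "cy" (pixels), "dist_coeffs" ([k1, k2, p1, p2, k3] as OpenCV has them; the pictures are not rectified), "world_to_cam" (4x4, takes a point from world to camera coordinates); the wrist camera has in their place "T_tool_cam" (4x4, takes a point from camera to tool coordinates, whose origin is the TCP and whose axes are the tool frame's). Camera axes: x right, y up, looking along -z (the intrinsics and any distortion apply to the point x, -y, -z); pixel columns grow to the right and rows downward; lengths in m; the calibration is good to about 2 mm. A picture is of the moment at which its call begins: read the wrist's pose just before it. camera_model takes no time and is no camera call.
- arm.job_done(): hands the job in, once; it reports no verdict.
Trained networks look in the newest picture that a camera, given by its name, has taken for a name from the list of things; names that differ only in an ending like _2 or _b are one class to them, and where a whole thing is asked for, a point or a joint stands for the part that bears it (a point fixed in the world has none). Each returns a list of dicts, best first, with "conf" (0 to 1); they miss things now and then, are a little off and sometimes report something else, mostly with a low value. They report only what shows in the picture. A call takes as long as a camera call. They do not tell look-alikes from the thing itself.
- finder.find_in(camera, name): "box" ([left, top, right, bottom] in pixels, round what is visible of it).
- finder.landmark_of(camera, name): "point" ([column, row] in pixels: a listed point, or the origin of a listed thing).
The state is a dict: "t": time; "q": joint angles; "qd": joint speeds; "joint_efforts": joint torques, N m; "eef_pos": TCP position; "ee_rot": TCP orientation; "force": force on the tool from outside, world axes, zero at the start; "moment": the same for the moment, N m; "width": finger opening in m.
Only numpy, scipy, OpenCV 4.12 (cv2) and the standard library are available. Lean on these libraries where they do the work, as an engineer would, in place of code of your own. Each camera call takes 0.05 s, during which the arm holds its last target. There are 200 camera calls.

## Working session

There is one attempt and no reset: what is moved stays moved. The work goes in short steps, Python scripts to look and compute and a tool call to move; the robot and the scene stay as the last step left them, time stands still between calls to the robot, and variables do not carry over. Pictures are saved under pics/ and viewed, about 8 in all and at most 12, crops included, and the job is handed in when it is done.

Besides the shell and the picture viewer there is one more tool, called after "Emit:" as name(argument=value, ...) on one line, values as JSON. apply_moves: Moves the arm, as the interface text tells. Its arguments: {"type":"object","properties":{"increments":{"type":"array"},"hand":{"type":"number"},"force":{"type":"number"}},"required":["increments"]}

```bash
mkdir -p pics
cat > h.py <<'E'
import numpy as np,cv2
from station import arm,optics,finder
def save(cam,name):
    im=optics.grab_frame(cam); cv2.imwrite('pics/'+name,im[:,:,::-1]); return im
def ray(cam,px):
    m=optics.camera_model(cam)
    K=np.array([[m['fx'],0,m['cx']],[0,m['fy'],m['cy']],[0,0,1]])
    u=cv2.undistortPoints(np.array([[px]],float),K,np.array(m['dist_coeffs'],float))[0,0]
    W=np.linalg.inv(m['world_to_cam']); d=W[:3,:3]@np.array([u[0],-u[1],-1]); return W[:3,3],d/np.linalg.norm(d)
def proj(cam,P):
    m=optics.camera_model(cam);K=np.array([[m['fx'],0,m['cx']],[0,m['fy'],m['cy']],[0,0,1]])
    c=(m['world_to_cam']@np.c_[np.atleast_2d(P),np.ones(len(np.atleast_2d(P)))].T)[:3].T*[1,-1,-1]
    return cv2.projectPoints(c,np.zeros(3),np.zeros(3),K,np.array(m['dist_coeffs'],float))[0][:,0]
def tri(pa,pb,a='side',b='top'):
    o1,d1=ray(a,pa);o2,d2=ray(b,pb)
    s=np.linalg.lstsq(np.c_[d1,-d2],o2-o1,rcond=None)[0]
    p,q=o1+s[0]*d1,o2+s[1]*d2; return (p+q)/2,np.linalg.norm(p-q)
E
python3 - <<'E'
from h import *
a=save('side','s0.png');b=save('top','t0.png')
for c in('side','top'):
    print(c,np.linalg.inv(optics.camera_model(c)['world_to_cam'])[:3].round(2).tolist())
    for n in('polariser_knob','analyser_knob','polariser_disc','analyser_disc','polariser_stand','analyser_stand'):
        print(n,[(np.round(r['point']).tolist(),round(r['conf'],2)) for r in finder.landmark_of(c,n)[:4]])
cv2.imwrite('pics/st0.png',np.vstack([a,b])[:,:,::-1])
print(arm.get_state())
E
```

```text
side [[-0.71, 0.51, -0.48, 0.08], [-0.7, -0.5, 0.5, 0.5], [0.02, 0.7, 0.72, 0.9]]
polariser_knob [([337.0, 147.0], 0.89), ([255.0, 199.0], 0.39)]
analyser_knob [([275.0, 109.0], 0.81), ([157.0, 234.0], 0.66), ([210.0, 170.0], 0.64)]
polariser_disc [([332.0, 170.0], 0.77), ([268.0, 210.0], 0.57)]
analyser_disc [([277.0, 130.0], 0.67), ([224.0, 186.0], 0.63), ([158.0, 252.0], 0.59)]
polariser_stand [([326.0, 204.0], 0.7), ([267.0, 247.0], 0.56)]
analyser_stand [([276.0, 165.0], 0.95), ([224.0, 221.0], 0.72), ([167.0, 286.0], 0.55)]
top [[0.02, 1.0, -0.07, 0.46], [-1.0, 0.02, 0.0, -0.03], [0.0, 0.07, 1.0, 1.36]]
polariser_knob [([320.0, 210.0], 0.71), ([220.0, 205.0], 0.44)]
analyser_knob [([335.0, 127.0], 0.66), ([236.0, 244.0], 0.54), ([135.0, 177.0], 0.49), ([212.0, 148.0], 0.38)]
polariser_disc [([234.0, 211.0], 0.61), ([324.0, 217.0], 0.56)]
analyser_disc [([330.0, 132.0], 0.95), ([229.0, 160.0], 0.82), ([145.0, 176.0], 0.66)]
polariser_stand [([315.0, 220.0], 0.66), ([240.0, 208.0], 0.56)]
analyser_stand [([234.0, 167.0], 0.78), ([158.0, 179.0], 0.74), ([322.0, 143.0], 0.72)]
{'t': 0.7, 'q': array([-9.44909656e-01,  3.58537316e-01,  1.19099069e-02, -3.41768388e-05,
       -1.22407763e+00, -2.88113894e-01]), 'qd': array([ 4.14290377e-04, -9.25294517e-04,  7.33317675e-04,  3.73747468e-04,
        1.00689603e-03,  3.63560900e-05]), 'joint_efforts': array([-1.29307260e-03, -5.82160592e+01,  2.93249452e+01,  7.00107828e+00,
        1.25383693e-02, -3.11747044e-05]), 'eef_pos': array([ 0.22368463, -0.63684162,  0.23759997]), 'ee_rot': array([3.14153589e+00, 7.83936254e-05, 1.90855749e+00]), 'force': array([-1.22642892,  0.79026034, -0.42291879]), 'moment': array([-0.02588577,  0.02806924, -0.01813008]), 'width': 0.08787416813315134}
```

View pics/s0.png

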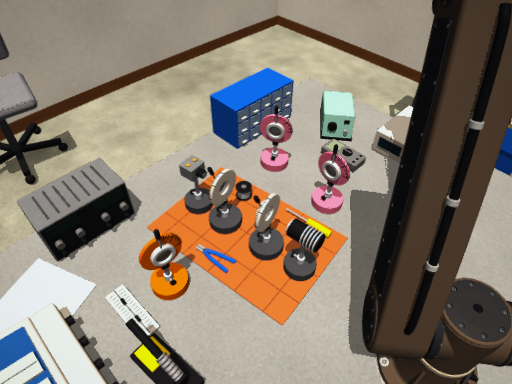

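View pics/t0.png

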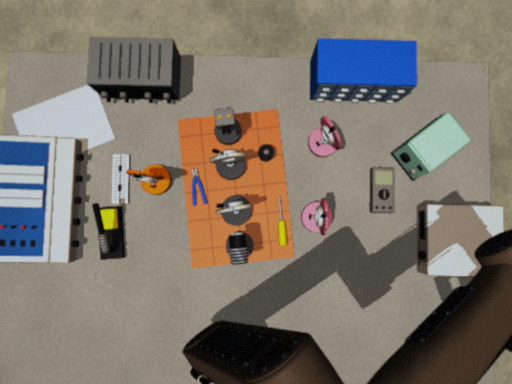

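Side view: the true polariser has its foot at (267,247) beside the lamp (300,260). The true analyser's foot is at (224,221) beside the detector (195,190). The look-alikes are pink at (276,165) and (326,204) and orange at (167,286). In the top view the true stands are at (236,210) and (231,163), with pink at (322,140) and (315,217) and orange at (155,178). I choose the dark feet on the tiles and will check them in a close crop.

Run:
```python
from h import *
P,e=tri([268,210],[234,211]);print('poldisc',P,e)
A,e=tri([224,186],[229,160]);print('andisc',A,e)
P0,e=tri([267,247],[240,208]);print('polst',P0,e)
A0,e=tri([224,221],[234,167]);print('anst',A0,e)
print('polk',tri([255,199],[220,205]),'ank',tri([210,170],[212,148]))
a=cv2.imread('pics/s0.png');b=cv2.imread('pics/t0.png')
s=cv2.resize(a[140:280,170:330],None,fx=3.5,fy=3.5,interpolation=3)
t=cv2.resize(b[100:270,175:295],None,fx=490/170,fy=490/170,interpolation=3)
t=t[:,:240] if False else t
im=np.zeros((490,800,3),np.uint8);im[:,:455]=s[:490,50:505];im[:,455:455+t.shape[1]]=t[:490,:345];cv2.imwrite('pics/c1.png',im)
```

```text
poldisc [0.49424032 0.02853985 0.16877675] 0.0006929064456264077
andisc [0.64465495 0.04727482 0.16042861] 0.000763535440173514
polst [ 0.50717349  0.01563355 -0.01932997] 0.006421814537166535
anst [ 6.50703679e-01  4.46373314e-02 -4.79710620e-04] 0.012055150143904252
polk (array([0.50758642, 0.0642832 , 0.22767028]), np.float64(0.0013686304456128262)) ank (array([0.66022804, 0.08560142, 0.23700916]), np.float64(0.014930111503567984))
```

View pics/c1.png

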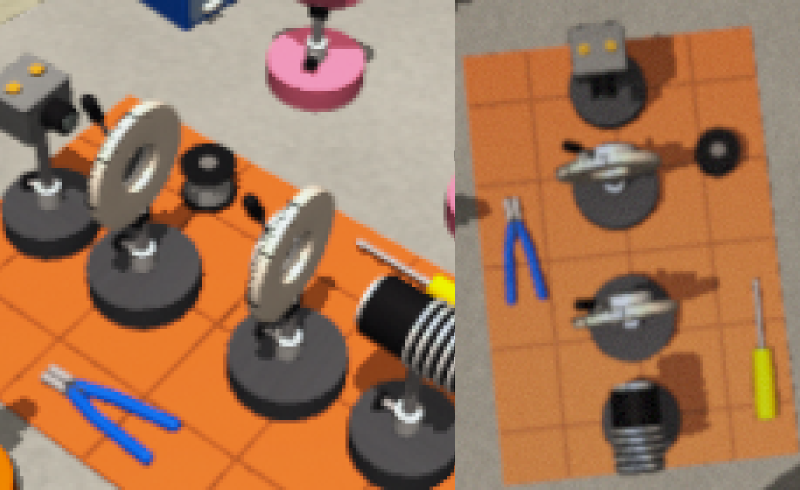

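The crop confirms dark feet on the orange tiles. The near disc (crop 290,250) is the polariser and the far disc (135,165) is the analyser. Both levers lean to +y, with knobs at crop (255,208) and (93,107). Next I need a closer view with the wrist camera.

Run:
```python
from h import *
m=optics.camera_model('wrist');print(m['fx'],m['fy'],m['cx'],m['cy'],m['dist_coeffs']);print(np.round(m['T_tool_cam'],3).tolist())
```

```text
337.74243021464775 337.74243021464775 253.7983666258784 183.87660453340763 [0.00171871 0.         0.         0.         0.        ]
[[1.0, -0.001, -0.001, -0.0], [-0.001, -0.958, -0.287, -0.078], [-0.0, 0.287, -0.958, -0.148], [0.0, 0.0, 0.0, 1.0]]
```

Emit:
apply_moves(increments=[0,0,0.04,0,0,0.12,0,0,0.04,0,0,0.12,0,0,0.04,0,0,0.12,0.02,0.02,0.02,0,0,0.12,0.024,0.032,0,0,0,0.12,0.024,0.032,0,0,0,0.12,0.024,0.032,0,0,0,0.12,0.024,0.032,0,0,0,0.12,0.024,0.032,0,0,0,0.12,0.024,0.032,0,0,0,0.12,0.024,0.032,0,0,0,0.12,0.024,0.032,0,0,0,0.12,0.024,0.032,0,0,0,0.12,0.024,0.032,0,0,0,0.12,0.024,0.032,0,0,0,0.12,0.024,0.032,0,0,0,0.12,0.024,0.032,0,0,0,0.12,0.024,0.032,0,0,0,0.12,0.024,0.032,0,0,0,0.12,0.024,0.032,0,0,0,0.12], hand=1)

```text
t: 2.37
eef_pos: [0.6316, -0.0825, 0.3863]
ee_rot: [-3.127, 0.0, -1.886]
force: [1.8, -0.3, -0.1]
width: 0.0003
```

Emit:
apply_moves(increments=[0.02,0.03,0,0,0,0.11,0.02,0.03,0,0,0,0.11,0.02,0.03,0,0,0,0.11,0.02,0.03,-0.005,0,0,0.09,0.01,0.01,-0.01,0,0.12,0,0,0,-0.01,0,0.12,0,0,0,0,0,0,0,0,0,0,0,0,0])

```text
t: 3.03
eef_pos: [0.7273, 0.0651, 0.352]
ee_rot: [2.899, 0.034, -1.429]
force: [0.2, -0.2, 2.1]
width: 0.0001
```

```bash
cat >> h.py <<'E'
from scipy.spatial.transform import Rotation as Ro
def wcam(s):
    m=dict(optics.camera_model('wrist'));T=np.eye(4);T[:3,:3]=Ro.from_euler('xyz',s['ee_rot']).as_matrix();T[:3,3]=s['eef_pos']
    m['world_to_cam']=np.linalg.inv(T@m['T_tool_cam']);return m
E
python3 - <<'E'
from h import *
import pickle
s=arm.get_state();print(s['eef_pos'],s['ee_rot'],s['t'])
a=save('wrist','w0.png');pickle.dump(s,open('w0.pkl','wb'))
for n in('polariser_knob','analyser_knob','polariser_disc','analyser_disc','polariser_stand','analyser_stand'):
    print(n,[(np.round(r['point'],1).tolist(),round(r['conf'],2)) for r in finder.landmark_of('wrist',n)[:4]])
cv2.imwrite('pics/w0b.png',cv2.resize(a,(784,588))[:,:,::-1])
E
```

```text
[0.72725393 0.06509411 0.35195311] [ 2.89887003  0.03411319 -1.42925164] 3.0333
polariser_knob []
analyser_knob [([229.2, 216.9], 0.63)]
polariser_disc [([446.3, 309.5], 0.7), ([264.0, 213.8], 0.36)]
analyser_disc [([265.0, 182.2], 0.78), ([47.1, 191.6], 0.66), ([350.5, 116.0], 0.25)]
polariser_stand [([263.4, 214.3], 0.77), ([409.7, 236.4], 0.76)]
analyser_stand [([265.0, 130.4], 0.72), ([488.3, 104.0], 0.72), ([103.6, 141.2], 0.58)]
```

View pics/w0b.png

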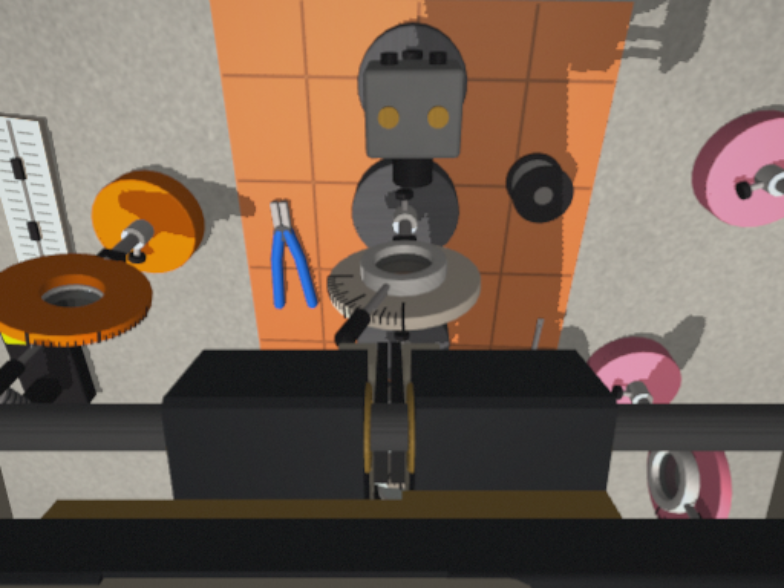

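Wrist view: the analyser disc is at (403,285) in the enlarged picture. Its 0 mark is near (403,318) and its knob near (352,325), so the lever is short of or near the 45 mark. The gripper hides the polariser. I'll take a closer crop to pick points for a fit.

Run:
```python
import cv2
a=cv2.imread('pics/w0.png')
cv2.imwrite('pics/c2.png',cv2.resize(a[150:230,205:325],None,fx=6.6667,fy=6.6667,interpolation=cv2.INTER_CUBIC))
```

```text
(no output)
```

View pics/c2.png

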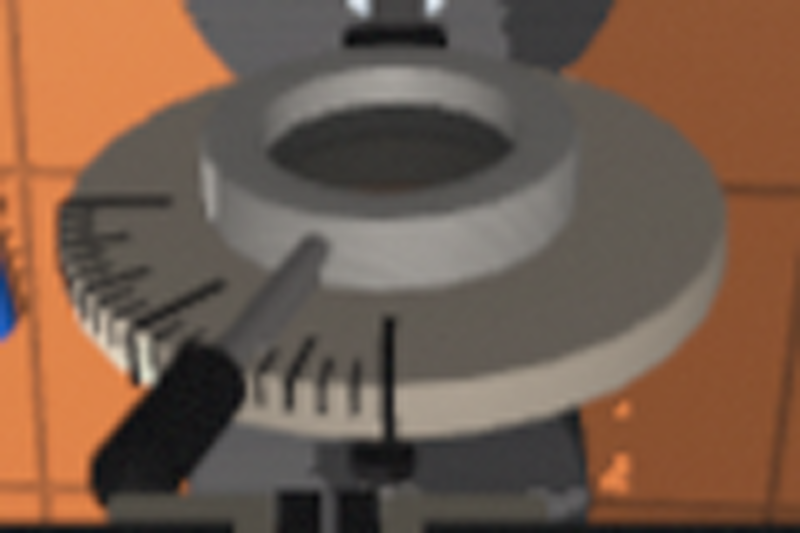

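The crop clearly shows the 0 mark at (388,380), the 45 mark at (140,323), the 90 mark at (70,203) and the knob axis from (218,352) to (125,475). The lever reads about 30–35°. I'll fit the analyser's pose and angle from these points.

```bash
cat >> h.py <<'E'
import pickle
from scipy.optimize import least_squares
def projm(m,P):
    K=np.array([[m['fx'],0,m['cx']],[0,m['fy'],m['cy']],[0,0,1]])
    c=(m['world_to_cam']@np.c_[P,np.ones(len(P))].T)[:3].T*[1,-1,-1]
    return cv2.projectPoints(c,np.zeros(3),np.zeros(3),K,np.array(m['dist_coeffs'],float))[0][:,0]
def pts(p,L):  # L rows: (x, r, ang or None)
    x,y,z,yaw,th=p;o=[]
    for a,r,g in L:
        g=th if g is None else g
        o.append([a,r*np.sin(g),r*np.cos(g)])
    return Ro.from_euler('z',yaw).apply(o)+[x,y,z]
def fit(m,L,uv,p0):
    f=lambda p:np.r_[(projm(m,pts(p,L))-uv).ravel(),(p[2]-.154)/.002]
    r=least_squares(f,p0,loss='soft_l1');return r.x,f(r.x)
def fingers(s):return s['eef_pos']+Ro.from_euler('xyz',s['ee_rot']).apply([0,0,.011])
E
python3 - <<'E'
from h import *
s=pickle.load(open('w0.pkl','rb'));m=wcam(s)
d=np.pi/180
L=[(.005,.055,0),(-.005,.055,0),(.005,.055,45*d),(-.005,.055,45*d),(.005,.055,90*d),(.013,.068,None),(.013,.092,None)]
uv=np.array([(388,380),(388,440),(140,323),(135,383),(70,203),(218,355),(125,475)])/6.6667+[205,150]
p,r=fit(m,L,uv,[.645,.047,.154,.1,.6]);print(p.round(4),'th',p[4]/d,r.round(1))
B=proj
for c in('side','top'):
    # prediction of disc centre/knob in fixed cameras for check
    print(c,proj(c,pts(p,[(0,0,0),(.013,.083,None)])).round(0).tolist())
E
```

```text
[0.6497 0.0489 0.1537 0.1904 0.3748] th 21.473210224535105 [ 0.3  0.2  0.7 -0.3 -0.9  0.5  0.7 -0.3 -1.1 -0.4 -1.3  2.5  0.7 -0.9
 -0.2]
side [[222.0, 187.0], [210.0, 171.0]]
top [[229.0, 159.0], [216.0, 152.0]]
```

Emit:
apply_moves(increments=[-0.037,-0.007,0,0,0,0,-0.037,-0.007,0,0,0,0,-0.037,-0.007,0,0,0,0,-0.035,-0.007,0,0,0,0,0,0,0,0,0,0,0,0,0,0,0,0])

```text
t: 3.88
eef_pos: [0.57, 0.0326, 0.3576]
ee_rot: [2.912, 0.036, -1.431]
force: [0.3, 0.8, 0.3]
width: 0.0007
```

Run:
```python
from h import *
s=arm.get_state();print(s['eef_pos'],s['ee_rot'],s['t'])
a=save('wrist','w1.png');pickle.dump(s,open('w1.pkl','wb'))
cv2.imwrite('pics/c3.png',cv2.resize(a[130:250,180:340],None,fx=5,fy=5,interpolation=2)[:,:,::-1])
```

```text
[0.56999913 0.03261387 0.35761623] [ 2.91247897  0.03601019 -1.43116432] 3.8833
```

View pics/c3.png

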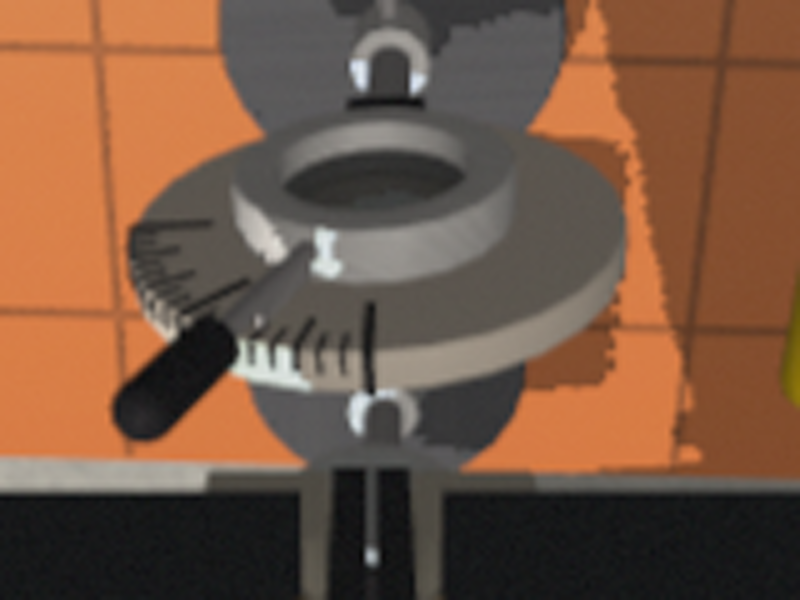

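The crop shows the polariser's 0 mark at (371,350), 45 mark at (183,318), 90 mark at (133,227) and knob from (225,337) to (138,412). Both levers are leaning to +y.

Run:
```python
from h import *
d=np.pi/180
L=[(.005,.055,0),(-.005,.055,0),(.005,.055,45*d),(.005,.055,90*d),(.005,.055,-90*d),(.013,.031,None),(.013,.068,None),(.013,.092,None)]
m=wcam(pickle.load(open('w1.pkl','rb')))
uv=np.array([(371,350),(373,390),(183,318),(133,227),(625,228),(300,252),(225,340),(138,412)])/5+[180,130]
p,r=fit(m,L,uv,[.5,.028,.154,.1,.6]);print('pol',p.round(4),'th',p[4]/d,r.round(1))
print(pts(p,[(.013,.083,None),(.013,.098,None),(.013,.083,0)]).round(4))
m=wcam(pickle.load(open('w0.pkl','rb')))
uv=np.array([(388,380),(388,440),(140,323),(70,203),(725,210),(315,248),(218,355),(125,475)])/6.6667+[205,150]
p,r=fit(m,L,uv,[.645,.047,.154,.1,.6]);print('an',p.round(4),'th',p[4]/d,r.round(1))
print(pts(p,[(.013,.083,None),(.013,.098,None),(.013,.083,45*d),(.013,.098,45*d)]).round(4))
```

```text
pol [0.4964 0.027  0.1533 0.1807 0.4426] th 25.361251137655938 [-0.3  1.2 -0.3  1.8 -0.3 -0.4 -0.  -0.1  0.5 -2.1  1.6  0.3 -2.5  0.2
  0.6 -1.  -0.4]
[[0.5028 0.0643 0.2283]
 [0.5017 0.0706 0.2418]
 [0.5092 0.0293 0.2363]]
an [0.6476 0.0487 0.1523 0.1489 0.3831] th 21.949587033993225 [ 0.4  1.3  0.4  0.7 -0.7  0.2 -0.9 -1.1  0.3 -1.   0.4 -0.2 -1.2  2.5
  0.6 -1.4 -0.8]
[[0.6559 0.0813 0.2293]
 [0.6551 0.0868 0.2432]
 [0.6518 0.1086 0.211 ]
 [0.6502 0.1191 0.2216]]
```

Run:
```python
from h import *
s=arm.get_state();R=Ro.from_euler('xyz',s['ee_rot']);T=Ro.from_euler('xyz',[np.pi,0,-np.pi/2+.16])
print((T*R.inv()).as_rotvec().round(3), (np.array([.496,.115,.228])-s['eef_pos']).round(4))
```

```text
[-0.002 -0.231  0.016] [-0.0744  0.0824 -0.1306]
```

Emit:
apply_moves(increments=[-0.018,0.021,0,0,-0.115,0.008,-0.018,0.021,0,0,-0.115,0.008,-0.018,0.02,0,0,0,0,-0.018,0.02,0,0,0,0,0,0,0,0,0,0])

```text
t: 4.35
eef_pos: [0.5025, 0.1171, 0.3456]
ee_rot: [3.131, -0.003, -1.417]
force: [-0.0, -1.0, 0.1]
width: -0.0
```

```bash
cat > d.py <<'E'
from h import *
import sys
tgt=[float(v) for v in sys.argv[1:4]]
s=arm.get_state();R=Ro.from_euler('xyz',s['ee_rot']);T=Ro.from_euler('xyz',[np.pi,0,-np.pi/2+.16])
print((T*R.inv()).as_rotvec().round(3), (np.array(tgt)-s['eef_pos']).round(4),s['force'].round(1),s['t'])
E
python3 d.py .496 .115 .228
```

```text
[ 0.005 -0.01   0.007] [-0.0065 -0.0021 -0.1176] [-0.  -1.   0.1] 4.35
```

Emit:
apply_moves(increments=[-0.006,-0.002,-0.03,0.005,-0.01,0.007,0,0,-0.03,0,0,0,0,0,-0.03,0,0,0,0,0,-0.025,0,0,0,0,0,0,0,0,0,0,0,0,0,0,0])

```text
t: 4.85
eef_pos: [0.5013, 0.1192, 0.2349]
ee_rot: [-3.123, 0.006, -1.405]
force: [1.8, -0.0, 0.8]
width: 0.0005
```

```bash
python3 d.py .503 .075 .228
python3 - <<'E'
from h import *
a=save('wrist','w2.png');pickle.dump(arm.get_state(),open('w2.pkl','wb'))
cv2.imwrite('pics/c4.png',cv2.resize(a[100:300,130:390],None,fx=3,fy=3,interpolation=2)[:,:,::-1])
E
```

```text
[-0.009  0.017 -0.005] [ 0.0017 -0.0442 -0.0069] [ 1.8 -0.   0.8] 4.85
```

View pics/c4.png

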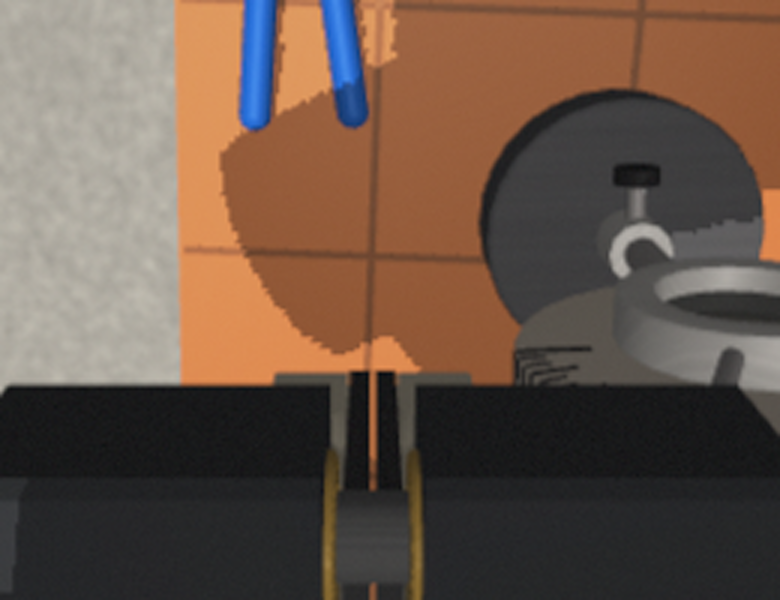

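The wrist view now shows the fingers (275–470, 380) well to the left of the polariser disc (700,300). The finger carriers hide the knob itself, so I'll push slowly, then back off to check.

Emit:
apply_moves(increments=[-0.006,0,-0.006,-0.009,0.017,-0.005,0.001,-0.006,0,0,0,0,0.001,-0.006,0,0,0,0,0.001,-0.006,0,0,0,0,0.001,-0.006,0,0,0,0,0.001,-0.005,0,0,0,0,0.001,-0.005,0,0,0,0,0.001,-0.005,0,0,0,0,0.001,-0.005,0,0,0,0,0,0,0,0,0,0])

```text
t: 5.73
eef_pos: [0.5083, 0.0724, 0.2365]
ee_rot: [-3.131, 0.003, -1.411]
force: [-0.2, 1.6, 0.3]
width: 0.0003
```

```bash
python3 d.py .505 .056 .228
```

```text
[-0.005  0.009  0.001] [-0.0033 -0.0164 -0.0085] [-0.2  1.6  0.3] 5.7333
```

Emit:
apply_moves(increments=[0,-0.004,-0.004,0,0.005,0,0,-0.003,-0.004,0,0,0,0,-0.003,-0.002,0,0,0,0,-0.002,0,0,0,0,0,0,0,0,0,0])

```text
t: 6.15
eef_pos: [0.5084, 0.059, 0.2252]
ee_rot: [-3.137, 0.004, -1.412]
force: [1.1, 1.5, 1.2]
width: 0.0004
```

```bash
python3 d.py .505 .056 .228
python3 - <<'E'
from h import *
a=save('side','s1.png')
cv2.imwrite('pics/c5.png',cv2.resize(a[130:260,180:320],None,fx=4.5,fy=4.5,interpolation=2)[:,:,::-1])
E
```

```text
[-0.005  0.004  0.001] [-0.0034 -0.003   0.0028] [1.1 1.5 1.2] 6.15
```

View pics/c5.png

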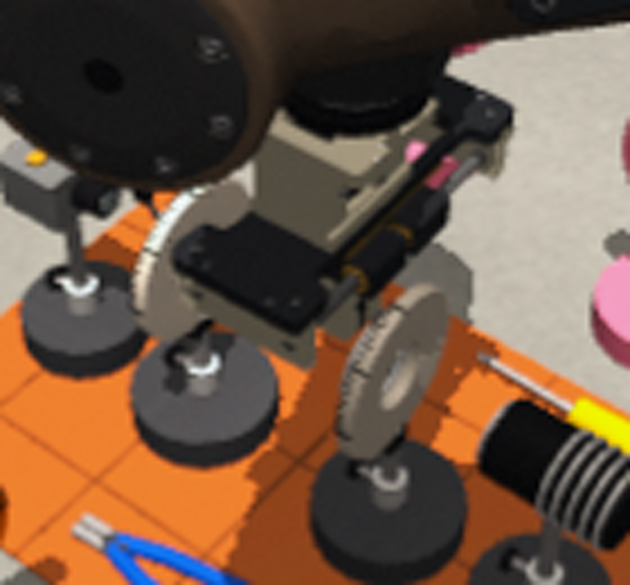

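The stands look upright, but the knob is hidden behind the gripper. I'll back off and rise to check.

Emit:
apply_moves(increments=[0,0.012,0,0,0,0,0,0.008,0.02,0,0,0,0,0,0.04,0,0,0,0,-0.01,0.04,0,0,0,0,-0.02,0.02,0,0,0,0,0,0,0,0,0])

```text
t: 6.7
eef_pos: [0.505, 0.0505, 0.3469]
ee_rot: [3.137, 0.0, -1.411]
force: [1.1, -0.9, 0.9]
width: 0.0007
```

Run:
```python
from h import *
s=arm.get_state();print(s['eef_pos'],s['ee_rot'])
a=save('wrist','w3.png');pickle.dump(s,open('w3.pkl','wb'))
cv2.imwrite('pics/c6.png',cv2.resize(a[90:240,160:360],None,fx=4,fy=4,interpolation=2)[:,:,::-1])
```

```text
[0.50500731 0.05054129 0.3468877 ] [ 3.13664740e+00  8.29764203e-05 -1.41072814e+00]
```

View pics/c6.png

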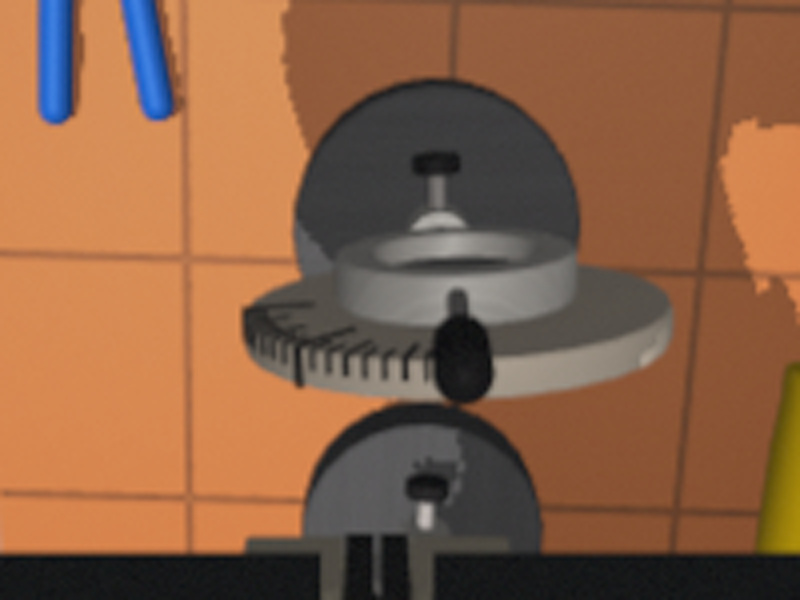

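The polariser lever is now close to the top. Its knob is at (464,360) in the crop, the 45 mark at (298,347) and the 90 mark at (245,312). I'll fit the angle.

Run:
```python
from h import *
d=np.pi/180
m=wcam(pickle.load(open('w3.pkl','rb')))
L=[(.005,.055,45*d),(-.005,.055,45*d),(.005,.055,15*d),(-.005,.055,15*d),(.005,.055,90*d),(.005,.055,-90*d),(.013,.031,None),(.013,.068,None),(.013,.092,None)]
uv=np.array([(298,347),(299,385),(404,354),(405,381),(243,312),(673,308),(458,295),(462,330),(466,374)])/4+[160,90]
p,r=fit(m,L,uv,[.496,.027,.154,.16,.05]);print('pol',p.round(4),'th',p[4]/d,r.round(1))
for th in(0,3,6):
  q=p.copy();q[4]=th*d;print(th,((projm(m,pts(q,[(.005,.055,0),(.013,.031,None),(.013,.092,None)]))-[160,90])*4).round(0).tolist())
```

```text
pol [0.4987 0.0279 0.1542 0.1917 0.035 ] th 2.0039033679558416 [-0.2 -0.9  0.1 -0.1  0.3  0.8  0.3  4.8  0.1 -1.8 -1.  -4.   0.1  0.4
  0.1  2.1 -0.1 -0.6  0.1]
0 [[470.0, 358.0], [463.0, 296.0], [482.0, 371.0]]
3 [[470.0, 358.0], [456.0, 297.0], [457.0, 372.0]]
6 [[470.0, 358.0], [449.0, 297.0], [432.0, 372.0]]
```

Emit:
apply_moves(increments=[0.002,0.03,0,0,0,0,0,0.004,-0.03,0,0,0,0,0,-0.035,0,0,0,0,0,-0.035,0,0,0,0,0,-0.02,0,0,0,0,0,0,0,0,0])

```text
t: 7.25
eef_pos: [0.5039, 0.0898, 0.2176]
ee_rot: [3.136, 0.003, -1.414]
force: [-1.0, -0.0, 0.2]
width: 0.0007
```

```bash
python3 d.py .508 .056 .226
```

```text
[-0.002 -0.006  0.003] [ 0.0041 -0.0338  0.0084] [-1.  -0.   0.2] 7.25
```

Emit:
apply_moves(increments=[0.004,-0.008,0.008,0,0,0,0,-0.008,0,0,0,0,0,-0.006,0,0,0,0,0,0,0,0,0,0,0,0,0,0,0,0])

```text
t: 7.67
eef_pos: [0.5084, 0.0669, 0.2273]
ee_rot: [3.134, 0.001, -1.412]
force: [0.7, -0.6, -0.2]
width: 0.0002
```

```bash
python3 d.py .508 .056 .226
```

```text
[-0.    -0.007  0.002] [-0.0004 -0.0109 -0.0013] [ 0.7 -0.6 -0.2] 7.6667
```

Emit:
apply_moves(increments=[0,-0.005,0,0,0,0,0,-0.003,0,0,0,0,0,-0.002,0,0,0,0,0,-0.001,0,0,0,0,0,0,0,0,0,0])

```text
t: 8.08
eef_pos: [0.5095, 0.055, 0.2299]
ee_rot: [3.14, 0.003, -1.414]
force: [0.2, 0.2, 0.0]
width: 0.0
```

```bash
python3 d.py .508 .056 .226
```

```text
[-0.003 -0.003  0.003] [-0.0015  0.001  -0.0039] [0.2 0.2 0. ] 8.0833
```

Now I'll back off, rise and look again.

Emit:
apply_moves(increments=[0,0.012,0,0,0,0,0,0.008,0.02,0,0,0,0,0,0.04,0,0,0,0,-0.01,0.04,0,0,0,0,-0.025,0.02,0,0,0,0,0,0,0,0,0])

```text
t: 8.58
eef_pos: [0.507, 0.0417, 0.3526]
ee_rot: [3.133, -0.0, -1.412]
force: [0.6, -0.4, 0.0]
width: 0.0005
```

Run:
```python
from h import *
s=arm.get_state();print(s['eef_pos'],s['ee_rot'])
a=save('wrist','w4.png');pickle.dump(s,open('w4.pkl','wb'))
cv2.imwrite('pics/c7.png',cv2.resize(a[90:240,160:360],None,fx=4,fy=4,interpolation=2)[:,:,::-1])
```

```text
[0.50702121 0.04167716 0.35255233] [ 3.13264486e+00 -3.33976467e-04 -1.41225885e+00]
```

View pics/c7.png

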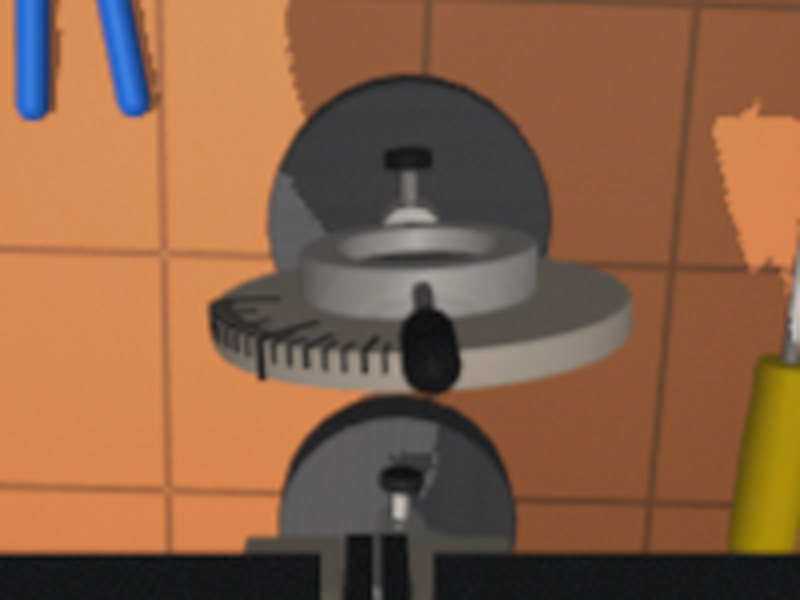

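The disc has shifted about 40 px left with the camera. The knob is at (431,350), the 45 mark at (263,345) and the right-hand rim extreme at (632,305). I'll measure the tick columns and the knob midline numerically.

Run:
```python
from h import *
im=cv2.cvtColor(cv2.imread('pics/w4.png'),cv2.COLOR_BGR2GRAY)
g=cv2.resize(im[90:240,160:360],None,fx=4,fy=4,interpolation=2)
for v in(358,364):print(v,[(u,int(g[v,u])) for u in range(210,470) if g[v,u]<g[v,u-4]-12 and g[v,u]<g[v,u+4]-12 and g[v,u]==g[v,u-4:u+5].min()])
for v in(285,292,300,325,340,355,370,380):
    u=np.where(g[v,380:480]<(60 if v>305 else 95))[0]+380;print(v,u.min() if len(u) else None,u.max() if len(u) else None)
```

```text
358 [(261, 36), (273, 69), (289, 64), (306, 56), (324, 75), (325, 75), (343, 81), (364, 64), (385, 81)]
364 [(261, 32), (274, 102), (289, 77), (306, 55), (325, 72), (344, 80), (364, 62), (365, 62), (385, 76)]
285 417 427
292 414 431
300 414 432
325 401 453
340 399 456
355 403 458
370 404 458
380 408 455
```

Run:
```python
from h import *
d=np.pi/180
m=wcam(pickle.load(open('w4.pkl','rb')))
P=lambda p,L:(projm(m,pts(p,L))-[160,90])*4
T=[(0,.055,a*d) for a in range(45,5,-5)];tu=np.array([261,274,289,306,325,343.7,364,385])
E=[(.005,.055,-90*d),(.005,.055,90*d)]
K=[(.013,r,None) for r in np.linspace(.030,.098,40)]
kv=np.array([296,340,355,370,380]);ku=np.array([423,428,430.5,431,431.5])
def f(p):
    t=P(p,T);k=P(p,K);e=P(p,E)
    return np.r_[t[:,0]-tu,(t[:,1].mean()-361)*.5,(e[:,0]-[633,209])*.5,np.interp(kv,k[:,1],k[:,0])-ku,(p[2]-.154)/.0005,(p[3]-.165)/.03]
r=least_squares(f,[.497,.028,.154,.16,0.0]);p=r.x;print(p.round(4),p[4]/d,r.fun.round(1))
c=np.sqrt(np.diag(np.linalg.inv(r.jac.T@r.jac)));print(c[4]/d*np.sqrt(2*r.cost/10))
```

```text
[0.4995 0.0282 0.1542 0.1752 0.0078] 0.44421799274937224 [-0.9  0.1  0.6  0.6 -0.3  0.3  0.1 -0.2 -0.1 -1.8  0.6  0.4  0.2 -0.6
  0.4 -0.1  0.4  0.3]
0.15887193166951852
```

The polariser reads 0.4° ± 0.2°, which is good. Now I'll move above the -y side of the analyser knob.

Emit:
apply_moves(increments=[0.039,-0.0015,0,0,0,0,0.039,-0.0015,0,0,0,0,0.039,-0.0015,0,0,0,0,0.039,-0.0015,0,0,0,0,0,0,0,0,0,0,0,0,-0.03,0,0,0,0,0,-0.03,0,0,0,0,0,-0.02,0,0,0,0,0,0,0,0,0])

```text
t: 9.38
eef_pos: [0.6671, 0.0434, 0.2539]
ee_rot: [3.119, 0.003, -1.413]
force: [-1.8, 0.8, -1.6]
width: 0.0002
```

```bash
python3 d.py .664 .036 .2414
```

```text
[ 0.001 -0.023  0.002] [-0.0031 -0.0074 -0.0125] [-1.8  0.8 -1.6] 9.3833
```

Emit:
apply_moves(increments=[-0.004,0,-0.007,0,-0.02,0,0,0,-0.006,0,0,0,-0.001,0.005,0,0,0,0,-0.001,0.005,-0.002,0,0,0,-0.001,0.005,-0.002,0,0,0,0,0,0,0,0,0])

```text
t: 9.88
eef_pos: [0.6595, 0.0623, 0.2353]
ee_rot: [3.134, -0.002, -1.412]
force: [0.2, -0.8, -0.1]
width: 0.0005
```

```bash
python3 d.py .6565 .0803 .2275
```

```text
[ 0.004 -0.008  0.001] [-0.003   0.018  -0.0078] [ 0.2 -0.8 -0.1] 9.8833
```

Emit:
apply_moves(increments=[-0.001,0.004,-0.002,0,0,0,-0.001,0.004,-0.002,0,0,0,-0.001,0.004,-0.002,0,0,0,0,0.003,-0.002,0,0,0,0,0.003,0,0,0,0,0,0,0,0,0,0])

```text
t: 10.38
eef_pos: [0.657, 0.0825, 0.229]
ee_rot: [3.137, -0.003, -1.411]
force: [-0.8, -1.6, 1.3]
width: 0.0008
```

```bash
python3 d.py .6557 .0846 .2258
```

```text
[ 0.003 -0.004  0.001] [-0.0013  0.0021 -0.0032] [-0.8 -1.6  1.3] 10.3833
```

Emit:
apply_moves(increments=[0,-0.01,0.01,0,0,0,0,-0.01,0.03,0,0,0,0,0,0.04,0,0,0,0,0,0.04,0,0,0,0,0,0,0,0,0])

```text
t: 10.8
eef_pos: [0.6547, 0.0593, 0.3533]
ee_rot: [3.131, -0.004, -1.411]
force: [0.2, 0.1, 2.7]
width: 0.0004
```

Run:
```python
from h import *
s=arm.get_state();print(s['eef_pos'],s['ee_rot'])
a=save('wrist','w5.png');pickle.dump(s,open('w5.pkl','wb'))
cv2.imwrite('pics/c8.png',cv2.resize(a[100:250,160:360],None,fx=4,fy=4,interpolation=2)[:,:,::-1])
```

```text
[0.65473169 0.05931175 0.35327749] [ 3.1310797  -0.00384026 -1.41076102]
```

View pics/c8.png

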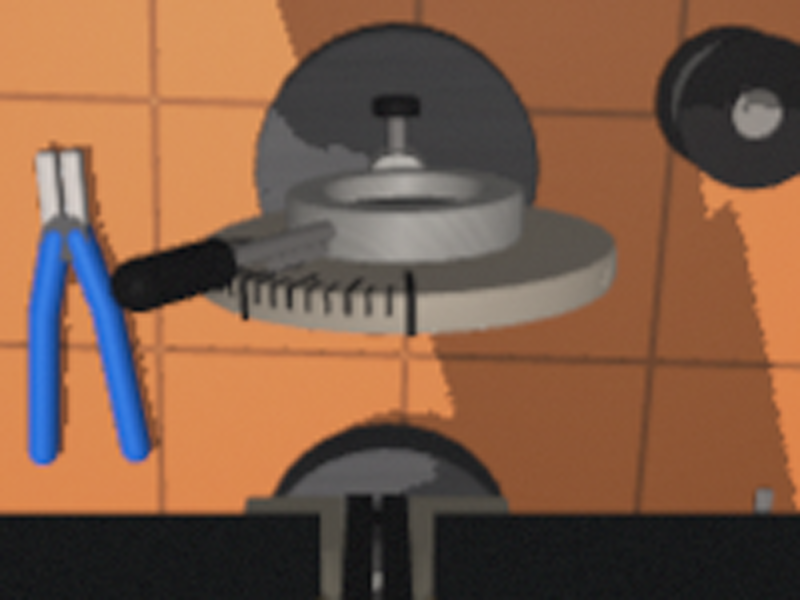

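The analyser knob now runs from (230,258) to (135,287) in the crop. The 0 mark is at (411,290–333) and the back end of the 45 mark at (246,318). I'll fit the angle.

```bash
cat > fa.py <<'E'
from h import *
d=np.pi/180
def ana(pk,off,show=1,th0=.75,p0=(.649,.049,.154,.165)):
    m=wcam(pickle.load(open(pk,'rb')));im=cv2.cvtColor(cv2.imread('pics/'+pk[:2]+'.png'),cv2.COLOR_BGR2GRAY)
    P=lambda p,L:(projm(m,pts(p,L))-off)*4
    g=cv2.resize(im[off[1]:off[1]+150,off[0]:off[0]+200],None,fx=4,fy=4,interpolation=2)
    return m,P,g
E
python3 - <<'E'
from fa import *
m,P,g=ana('w5.pkl',[160,100])
for v in(298,303,308):print(v,[(u,int(g[v,u])) for u in range(200,470) if g[v,u]<g[v,u-4]-12 and g[v,u]<g[v,u+4]-12 and g[v,u]==g[v,u-4:u+5].min()])
# knob edges per column
for u in(110,114,118,125,140,155,170,185,200,215,225):
    v=np.where(g[220:330,u]<60)[0]+220;print(u,v.min() if len(v) else None,v.max() if len(v) else None)
E
```

```text
298 [(244, 39), (245, 39), (257, 67), (272, 73), (273, 73), (289, 45), (307, 84), (326, 72), (347, 67), (367, 89), (389, 76), (411, 38)]
303 [(244, 39), (257, 88), (273, 70), (289, 47), (307, 83), (327, 84), (347, 64), (368, 87), (389, 77), (411, 39)]
308 [(244, 43), (245, 43), (273, 108), (289, 82), (307, 89), (327, 82), (347, 62), (368, 79), (369, 79), (389, 72), (411, 39)]
110 275 294
114 271 302
118 266 309
125 263 309
140 258 310
155 254 307
170 250 302
185 246 297
200 242 293
215 237 289
225 240 286
```

Run:
```python
from fa import *
m,P,g=ana('w5.pkl',[160,100])
T=[(0,.055,a*d) for a in range(45,-1,-5)];tu=np.array([244.5,257,273,289,307,326.7,347,368,389,411])
E=[(.005,.055,-90*d)]
K=[(.013,r,None) for r in np.linspace(.060,.098,40)]
ku=np.array([140,155,170,185,200,215]);kv=np.array([284,280.5,276,271.5,267.5,263])
B=[(-.005,.055,0),(.005,.055,0),(-.005,.055,45*d)]
def mk(wd,ws):
  def f(p):
    t=P(p,T);k=P(p,K)[::-1];b=P(p,B);D=P(p,[(.013,.092,None),(.013,.068,None)])
    return np.r_[t[:,0]-tu,(b[:,1]-[334,287,319])*.4,(P(p,E)[0,0]-617)*.5,ws*(np.interp(ku,k[:,0],k[:,1])-kv),wd*(D[:,0]-[134,231])*.3,(p[2]-.154)/.0005,(p[3]-.165)/.03]
  return f
for w in((1,1),(0,1),(1,0)):
  r=least_squares(mk(*w),[.649,.049,.154,.165,.75]);p=r.x;print(w,p.round(4),p[4]/d,r.fun.round(1))
```

```text
(1, 1) [0.6499 0.0496 0.1542 0.1909 0.66  ] 37.81676123225532 [-0.9  0.5 -0.1  0.8  0.9  0.3  0.1 -0.2  0.  -0.6 -0.2  1.5 -0.2 -1.5
  1.  -0.  -0.1 -0.1 -0.7 -0.7  2.4 -2.8  0.5  0.9]
(0, 1) [0.6499 0.0496 0.1542 0.185  0.6491] 37.1922710727791 [-0.9  0.5 -0.1  0.8  0.8  0.3  0.1 -0.2  0.  -0.6 -0.2  1.5 -0.7 -1.5
  1.1  0.  -0.  -0.1 -0.6 -0.7  0.  -0.   0.4  0.7]
(1, 0) [0.6501 0.0496 0.1542 0.1866 0.6629] 37.98031122734041 [-0.9  0.5 -0.1  0.8  0.9  0.3  0.1 -0.2  0.  -0.6 -0.5  1.2 -0.8 -1.5
 -0.  -0.  -0.  -0.  -0.  -0.   2.1 -2.9  0.5  0.7]
```

The analyser reads about 37.7°, so it needs about 7.3° more. That is roughly 8 mm along +y and 7 mm down past the last end point.

Emit:
apply_moves(increments=[0.003,0.003,-0.03,0.005,-0.005,0,0,0,-0.03,0,0,0,0,0,-0.03,0,0,0,0,0,-0.02,0,0,0,0,0.005,0,0,0,0,0,0.005,0,0,0,0,0,0,0,0,0,0])

```text
t: 11.43
eef_pos: [0.658, 0.07, 0.2435]
ee_rot: [-3.139, 0.004, -1.414]
force: [-0.3, -0.8, -0.6]
width: 0.0005
```

```bash
python3 d.py .6557 .0901 .2223
```

```text
[-0.004  0.002  0.003] [-0.0023  0.0201 -0.0212] [-0.3 -0.8 -0.6] 11.4333
```

Emit:
apply_moves(increments=[0,0.004,-0.005,0,0,0,0,0.004,-0.004,0,0,0,-0.001,0.003,-0.004,0,0,0,-0.001,0.003,-0.003,0,0,0,0,0.003,-0.003,0,0,0,0,0.001,-0.001,0,0,0,0,0,0,0,0,0])

```text
t: 12.02
eef_pos: [0.6582, 0.0911, 0.2279]
ee_rot: [-3.13, 0.005, -1.412]
force: [-0.3, -0.7, 0.8]
width: 0.0002
```

```bash
python3 d.py .6557 .0901 .2223
```

```text
[-0.006  0.01   0.001] [-0.0025 -0.001  -0.0056] [-0.3 -0.7  0.8] 12.0167
```

Emit:
apply_moves(increments=[-0.001,0,-0.003,0,0,0,0,0,-0.002,0,0,0,0,0,0,0,0,0])

```text
t: 12.27
eef_pos: [0.6576, 0.0913, 0.2231]
ee_rot: [-3.129, 0.005, -1.412]
force: [0.3, -0.2, 0.3]
width: 0.0004
```

```bash
python3 d.py .6557 .0901 .2223
```

```text
[-0.007  0.012  0.001] [-0.0019 -0.0012 -0.0008] [ 0.3 -0.2  0.3] 12.2667
```

Now I'll back off and measure.

Emit:
apply_moves(increments=[0,-0.012,0.012,0,0,0,0,-0.012,0.03,0,0,0,0,-0.004,0.04,0,0,0,0,0,0.04,0,0,0,0,0,0,0,0,0])

```text
t: 12.68
eef_pos: [0.6547, 0.0588, 0.3482]
ee_rot: [-3.137, 0.003, -1.412]
force: [0.4, -0.3, 1.6]
width: 0.0005
```

Run:
```python
from fa import *
s=arm.get_state();print(s['eef_pos'],s['ee_rot'])
a=save('wrist','w6.png');pickle.dump(s,open('w6.pkl','wb'))
cv2.imwrite('pics/c9.png',cv2.resize(a[100:250,160:360],None,fx=4,fy=4,interpolation=2)[:,:,::-1])
m,P,g=ana('w6.pkl',[160,100])
for v in(298,308):print(v,[(u,int(g[v,u])) for u in range(190,470) if g[v,u]<g[v,u-4]-12 and g[v,u]<g[v,u+4]-12 and g[v,u]==g[v,u-4:u+5].min()])
for u in range(60,240,10):
    v=np.where(g[200:330,u]<60)[0]+200;print(u,v.min() if len(v) else None,v.max() if len(v) else None,len(v))
```

```text
[0.65466196 0.05882732 0.34819558] [-3.13661426e+00  2.63316776e-03 -1.41215160e+00]
298 [(230, 72), (245, 36), (258, 65), (358, 41), (413, 18)]
308 [(231, 77), (245, 38), (257, 70), (273, 64), (290, 52), (309, 57), (329, 57), (349, 39), (370, 58), (391, 65), (413, 30)]
60 None None 0
70 None None 0
80 274 304 31
90 266 314 49
100 260 316 57
110 264 316 53
120 262 325 63
130 260 310 51
140 258 307 50
150 255 304 50
160 253 303 51
170 251 300 50
180 250 297 48
190 248 295 48
200 256 294 39
210 280 297 16
220 276 284 9
230 276 285 10
```

View pics/c9.png

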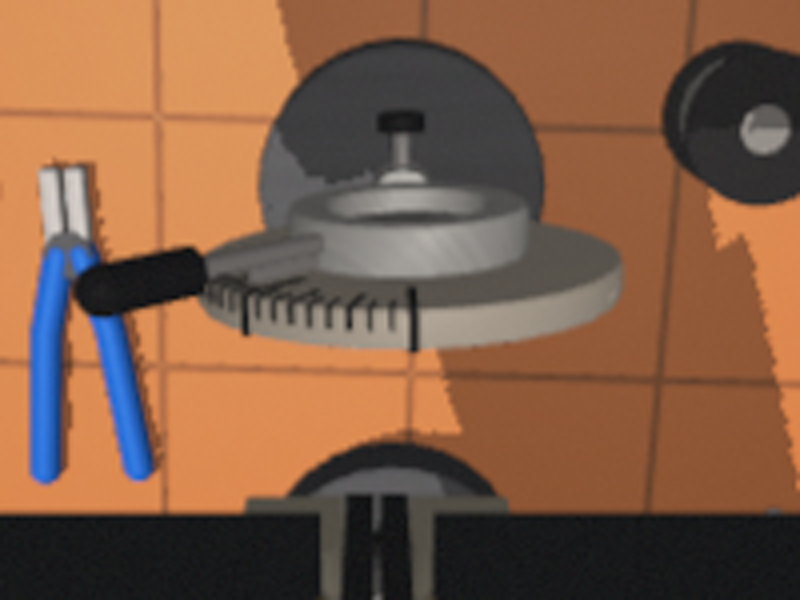

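The knob now runs from (200,270) to (100,290), past the previous reading. I'll fit the angle.

Run:
```python
from fa import *
m,P,g=ana('w6.pkl',[160,100])
T=[(0,.055,a*d) for a in range(45,-1,-5)];tu=np.array([245,257.5,273,290,309,329,349,370,391,413])
E=[(.005,.055,-90*d)]
K=[(.013,r,None) for r in np.linspace(.060,.098,40)]
ku=np.array([130,140,150,160,170,180,190]);kv=np.array([285,282.5,280,278,275.5,273.5,271.5])
B=[(-.005,.055,0),(.005,.055,0),(-.005,.055,45*d)]
def mk(wd,ws):
  def f(p):
    t=P(p,T);k=P(p,K)[::-1];b=P(p,B);D=P(p,[(.013,.092,None),(.013,.068,None)])
    return np.r_[t[:,0]-tu,(b[:,1]-[351,304,336])*.4,(P(p,E)[0,0]-622)*.5,ws*(np.interp(ku,k[:,0],k[:,1])-kv),wd*(D[:,0]-[100,204])*.3,(p[2]-.154)/.0005,(p[3]-.165)/.03]
  return f
for w in((1,1),(0,1),(1,0)):
  r=least_squares(mk(*w),[.649,.049,.154,.165,.75]);p=r.x;print(w,p.round(4),p[4]/d,r.fun.round(1))
# compare rod/knob prediction at angles
for a in(42,45,48):
  q=p.copy();q[4]=a*d;print(a,P(q,[(.013,.031,None),(.013,.068,None),(.013,.092,None)]).round(0).tolist())
m,P,g=ana('w5.pkl',[160,100])
```

```text
(1, 1) [0.6497 0.0496 0.1542 0.1864 0.7846] 44.95697983572279 [-0.7  0.7  0.8  0.8  0.  -0.6 -0.3 -0.3  0.2 -0.1 -0.3  1.1 -0.7 -1.
 -0.1  0.1  0.3 -0.   0.2 -0.1 -0.4  1.8 -2.3  0.4  0.7]
(0, 1) [0.6497 0.0496 0.1542 0.1884 0.7881] 45.15262452066628 [-0.7  0.7  0.8  0.8  0.  -0.6 -0.3 -0.3  0.2 -0.1 -0.4  1.  -0.6 -1.
 -0.1  0.1  0.3 -0.   0.2 -0.1 -0.5  0.  -0.   0.4  0.8]
(1, 0) [0.6498 0.0496 0.1542 0.1866 0.7847] 44.962621061026645 [-0.7  0.7  0.8  0.8  0.  -0.6 -0.3 -0.3  0.2 -0.1 -0.4  1.  -0.8 -1.
 -0.  -0.   0.  -0.   0.  -0.  -0.   1.8 -2.3  0.4  0.7]
42 [[323.0, 242.0], [206.0, 272.0], [119.0, 294.0]]
45 [[318.0, 241.0], [196.0, 269.0], [106.0, 290.0]]
48 [[314.0, 240.0], [187.0, 267.0], [93.0, 287.0]]
```

Both settings measure inside tolerance and the arm is clear, so I'm handing in.

```bash
python3 -c "
from station import arm
s=arm.get_state();print(s['t'],abs(s['qd']).max());print(arm.job_done())"
```

```text
12.7333 0.0907192892198316
the job is handed in; nothing more can be done
None
```

I pushed both levers with the closed fingertips and handed the job in at about t = 12.7 s; no verdict is reported.

- **Polariser:** it was pushed from about 25° up to the top mark in two passes. The last fit to the scale marks gave 0.4° (limit ±3°).
- **Analyser:** it was pushed from about 22° to 37.7° and then to the 45 mark. The last fit gave 45.0–45.2°, depending on which points were used. The visible knob length in that fit was about 2 px off the model at each end, which does not shift the angle.
- **Stands:** the fitted positions before and after agree within 3 mm, about what the fit can resolve. The stands looked upright in the pictures, and the force readings stayed below about 3 N per axis.
- **At hand-in:** the fingertips were about 85 mm above the knobs, touching nothing. The arm was still settling slightly, with joint speeds up to 0.09 rad/s.

I did not re-measure the polariser after working on the analyser. The arm stayed well clear of it during that time.

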